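Find the loose bolt of the die block and hold its locking plate up

ROBOT

A 6-joint arm with a two-finger parallel gripper is mounted at the origin on the work surface. World frame = base frame: x ahead of the robot, y to its left, z up, the work surface at z = 0. Lengths are in m, angles in degrees, forces in N, time in s.
With the tool pointing down it reaches from about 0.4 to 0.825 m from the base axis. Payload 7 kg.
Tool frame: the origin (TCP) lies midway between the tips of the shut fingers; the grasp point (between the pads) lies r.grip_depth behind it (r.grip_depth is the distance from the TCP to the grasp point, in m); z points along the fingers, y is the line along which they close (so a half turn about z gives the same grasp; the last joint's range is limited). The gripper opens to 88 mm and grips with 3 to 60 N. Pads are 19 mm wide; open, the fingers measure 130 mm over their backs; the gripper's body (78 mm by 193 mm) begins 47 mm behind the grasp point.
Start: joints at [-57.061, 20.546, 0.682, 0, -70.136, -16.507], TCP at [0.191, -0.647, 0.227] pointing down, gripper open.
Joint ranges: [-176.03, 176.03], [-82.01, 121.73], [-58.28, 71.71], [-173.87, 95.51], [-174.79, -0.11], [-173.66, 173.66]. Speed limits (degrees/s): [136.94, 136.94, 172.46, 180, 180, 180].

INTERFACE

Orientations are given as [roll, pitch, yaw] about the fixed x, y, z axes, in that order (R = Rz(yaw) Ry(pitch) Rx(roll)).
In Python, from plant import r gives the robot as it stands.
- The arm moves only by the shell command python3 drive.py 'ROWS' [OPENING] [FORCE]. ROWS is a JSON list of rows, 1 to 12 of them, each of 6 numbers: dx, dy, dz in m, then a rotation vector rx, ry, rz in degrees; each row is the pose to reach, as a shift and turn from the pose commanded when the command began, along the tool's axes at that moment; what a row does not reach only later rows make up. A row lasts 1/12 s, in which the tool goes at most 0.0417 m and 7.16 degrees, less where a joint would pass 70% of its speed; a pose out of reach is approached as far as the arm can. OPENING is the finger opening in m, set as the command begins (- or left out keeps the last). The fingers move at their own pace and stop on an object; FORCE is the grip in N (left out, the last holds). Time passes only in rows, so rows that do not move let the fingers close. It prints the time, the measured TCP pose, the force, the opening and the grip force at its end.
- r.get_state(): the state, without advancing time (a new reading comes with each control period).
- r.capture(name): name is "side" or "top" or "wrist"; returns a dict with "frame" (480x640x3 uint8, red, green, blue), "z_map" (480x640 float32, m along the optical axis (not along the pixel's ray), 0 where there is no reading), "fx", "fy", "cx", "cy" (pixels), "cam_to_world" (4x4, takes a point from camera to world coordinates). Camera axes: x right, y down, z forward; pixel columns grow to the right and rows downward; lengths in m; the calibration is good to about 2 mm. A picture is of the moment at which its call begins.
- r.close_job(): hands the job in; it is judged then, once.
The state is a dict: "time_s": time; "joints": joint angles; "qd": joint speeds; "joint_torque": joint torques, N m; "tcp_pos": TCP position; "eef_rot": TCP orientation; "contact_force": force on the tool from outside, world axes, zero at the start; "moment": the same for the moment, N m; "gripper_width": finger opening in m; "gripper_force": force on a finger pad.
Only numpy, scipy, OpenCV 4.12 (cv2) and the standard library are available. Lean on these libraries where they do the work, as an engineer would, in place of code of your own. Each camera call takes 0.05 s, during which the arm holds its last target. There are 200 camera calls.

TASK

One of the three bolts of the die block has worked loose. With the gripper's fingertips tap the three hexagonal bolt heads one after another, from the robot's left to its right, firmly enough that a loose bolt sinks into its hole; then lift the hinged locking plate around the bolt that sank, by its tongue, at least halfway to upright so that a spanner could get at the bolt. Finish while still holding that plate up; leave the other two plates shut and do not disturb the bowl, the mallet and the spanner.

Things in the scene. Friction and masses are not known exactly. Their poses are not given: they have to be found in the camera images.
- die_block: Steel die block, fixed: base slab 210 x 350 x 15 mm (x -90 to 120), on it a grey block 95 (x -35 to 60) x 270 x 40 mm, top 55 mm above the bench. Origin on the bench under the middle bolt; x away from the robot, y to its left; yaw up to 0.3 rad. Bolts at x 0, y +90 (left), 0, -90 mm (right). Two 22 mm guide pins, 90 mm high, at x 95, y +-155 mm.
- bolt_left_head (a point): Centre of the flat top of the left bolt's head. Steel hexagon 24 mm across flats; at first the top is 77 mm above the bench, 16.5 mm above its locking plate, in a 36 x 36 mm window of that plate.
- bolt_middle_head (a point): The same of the middle bolt.
- bolt_right_head (a point): The same of the right bolt.
- bolt_left (a joint): How far the left bolt has sunk (m), 0 at first. A sound bolt gives less than 1.5 mm. The loose bolt (any of the three, they look alike) sinks 10 mm when its head is pushed down with more than about 2.5 N (push with 5 N to be sure), stops there, and stays down.
- bolt_middle (a joint): The same of the middle bolt.
- bolt_right (a joint): The same of the right bolt.
- plate_left_tongue (a point): Grip point of the left locking plate: centre of its tongue, a steel bar 12 mm wide (y), 10 mm thick, sticking out 63 mm from the plate towards the robot, free on all sides (42 mm of air below). 62.5 mm above the bench, 76 mm in front of the bolt axis, 41 mm in front of the plate's edge, 22 mm from the tongue's end. Turns with the plate.
- plate_middle_tongue (a point): The same of the middle plate.
- plate_right_tongue (a point): The same of the right plate.
- plate_left_hinge (a point): Hinge of the left locking plate, 59.5 mm above the bench, 46 mm behind the bolt axis; its line runs along the block's y axis. The grip point lies 122 mm in front of it and 3 mm higher (plate shut). Plate: steel, 76 x 58 x 5 mm, 0.25 kg, flat on the block when shut.
- plate_middle_hinge (a point): The same of the middle plate.
- plate_right_hinge (a point): The same of the right plate.
- plate_left (a joint): Opening angle of the left plate (rad): 0 shut, flat; the tongue rises as it grows and swings up and away from the robot; 1.35 is the stop. It falls shut when let go.
- plate_middle (a joint): The same of the middle plate.
- plate_right (a joint): The same of the right plate.
- copper_bowl: Bystander: loose copper bowl, 100 mm across, 45 mm high, to the left of the die block. Origin under its centre.
- mallet: Bystander: loose wooden mallet lying to the right of the die block, head 48 x 100 mm, handle towards the robot. Origin on the bench, on the handle's line, 60 mm on the robot side of the head's middle.
- spanner: Bystander: loose steel spanner, 180 mm long, lying beyond the die block. Origin under its middle.

How it is judged (in metres and radians):
On the way, in this order (a step that is already met when the one before it is completed fails the run):
1. the left bolt's head is tapped with the fingers (contact force between the fingers and bolt_left above 1.5 N), for 0.02 s.
2. the middle bolt's head is tapped (contact force between the fingers and bolt_middle above 1.5 N), for 0.02 s.
3. the right bolt's head is tapped (contact force between the fingers and bolt_right above 1.5 N), for 0.02 s.
At the end, for the whole second after the job is handed in: The bolt that is loose has sunk by more than 6 mm, its locking plate is open by more than 0.75 rad, still and borne by the fingers (contact over 0.2 N); the other two plates are open by less than 0.1 rad; bowl, mallet and spanner have moved less than 30 mm (((value of joint bolt_left above 0.006 m and value of joint plate_left above 0.75 rad and velocity of joint plate_left between -0.1 and 0.1 rad/s and contact force between the fingers and plate_left above 0.2 N and value of joint each of plate_middle, plate_right below 0.1 rad) or (value of joint bolt_middle above 0.006 m and value of joint plate_middle above 0.75 rad and velocity of joint plate_middle between -0.1 and 0.1 rad/s and contact force between the fingers and plate_middle above 0.2 N and value of joint each of plate_left, plate_right below 0.1 rad) or (value of joint bolt_right above 0.006 m and value of joint plate_right above 0.75 rad and velocity of joint plate_right between -0.1 and 0.1 rad/s and contact force between the fingers and plate_right above 0.2 N and value of joint each of plate_left, plate_middle below 0.1 rad)) and distance of each of copper_bowl, mallet, spanner from where it was at the start of the episode below 0.03 m); the arm keeps its last pose, push and grip.
It fails at once if the locking plate of a bolt that has not sunk is lifted ((value of joint plate_left above 0.25 rad and value of joint bolt_left below 0.004 m) or (value of joint plate_middle above 0.25 rad and value of joint bolt_middle below 0.004 m) or (value of joint plate_right above 0.25 rad and value of joint bolt_right below 0.004 m)).
It fails at once if the bowl, the mallet or the spanner is disturbed (distance of any of copper_bowl, mallet, spanner from where it was at the start of the episode above 0.03 m).
It also fails if it takes over 51 s, if anything falls off the work surface, if the arm or the gripper's body presses on something with over 40 N, if the wrist force passes 120 N, or if a joint passes its speed limit or range.

## Working session

There is one attempt and no reset: what is moved stays moved. The work goes in short steps, Python scripts to look and compute and a shell command to move; the robot and the scene stay as the last step left them, time stands still between calls to the robot, and variables do not carry over. Pictures are saved under pics/ and viewed, at most 10 in all, crops included, and the job is handed in when it is done.

```bash
ls; mkdir -p pics; python3 - <<'E'
from plant import r
import cv2,numpy as np
for n in ["top","side"]:
    c=r.capture(n); cv2.imwrite(f"pics/{n}0.png",c["frame"][:,:,::-1]); np.savez(f"{n}0.npz",**c)
    print(n,c["fx"],c["cx"],c["cy"],c["cam_to_world"].round(3).tolist())
print(r.get_state(),r.grip_depth)
E
```

```text
drive.py
pics
plant.py
top 540.3363868653892 323.064810863083 245.60560086500075 [[0.011, -0.993, 0.114, 0.459], [-1.0, -0.012, -0.01, 0.017], [0.011, -0.114, -0.993, 1.296], [0.0, 0.0, 0.0, 1.0]]
side 523.4601204816915 324.65841683384457 244.10503094264604 [[-0.91, -0.317, 0.267, 0.334], [-0.414, 0.682, -0.603, 0.644], [0.009, -0.659, -0.752, 0.869], [0.0, 0.0, 0.0, 1.0]]
{'time_s': 0.1, 'joints': array([-5.70602615e+01,  2.05879857e+01,  6.37650293e-01, -1.86855597e-02,
       -7.01342943e+01, -1.65066122e+01]), 'qd': array([ 0.04376037, -0.16687145,  0.1449766 ,  0.10020516, -0.02186604,
        0.01388941]), 'joint_torque': array([-1.51527587e-03, -5.84163880e+01,  2.93750328e+01,  7.01551124e+00,
        1.01531067e-02, -7.89420778e-05]), 'tcp_pos': array([ 0.19080454, -0.64700891,  0.22569556]), 'eef_rot': array([ 1.79913867e+02, -7.20541654e-03, -1.63573231e+02]), 'contact_force': array([-1.12217373, -0.68735345,  0.1408108 ]), 'moment': array([-0.01683518,  0.00164619, -0.02318559]), 'gripper_force': 0.0, 'gripper_width': 0.08743597738623644} 0.0188
```

View pics/top0.png

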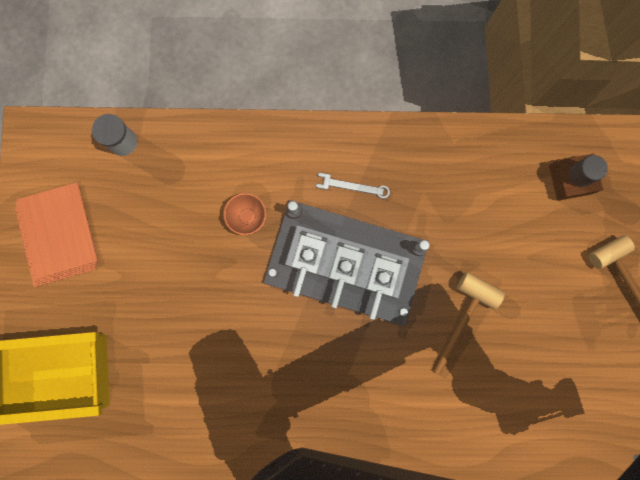

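View pics/side0.png

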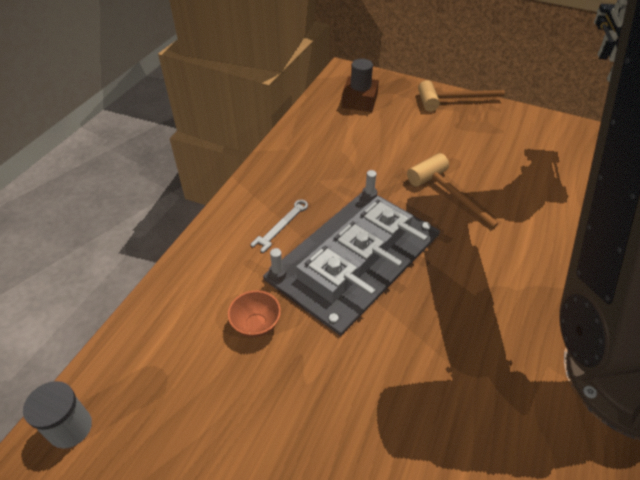

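The top view shows the bolts at about (309,255), (346,267) and (384,278). The tongues point down the picture and the pins are at (292,207) and (424,245). The bowl is at (245,214), the mallet at (480,290) and the spanner at (353,186).

```bash
cat > h.py <<'E'
import numpy as np
def cloud(c):
    v,u=np.mgrid[:480,:640]; z=c["z_map"]
    P=np.stack([(u-c["cx"])/c["fx"]*z,(v-c["cy"])/c["fy"]*z,z],-1)
    T=c["cam_to_world"]; return P@T[:3,:3].T+T[:3,3]
E
python3 - <<'E'
import numpy as np,cv2
from h import *
for n,bs in [("top",[(309,255),(346,267),(384,278)]),("side",[(334,262),(362,238),(388,215)])]:
    c=np.load(n+"0.npz"); W=cloud(c); z=W[...,2]
    print(n, "bench",np.median(z[200:300,420:450]))
    C=[]
    for u,v in bs:
        s=np.s_[v-14:v+15,u-14:u+15]; p=W[s][(z[s]>.070)&(z[s]<.085)]
        C.append((p[:,:2].min(0)+p[:,:2].max(0))/2); print(u,v,len(p),p.mean(0).round(4),C[-1].round(4), np.percentile(p[:,2],[10,90]).round(4))
    d=C[0]-C[2]; print("yaw",np.degrees(np.arctan2(-d[0],d[1])),"len",np.linalg.norm(d))
    m=((z>.052)&(z<.072)).astype(np.uint8)
    k,l,st,ce=cv2.connectedComponentsWithStats(m)
    pin=W[(z>.08)&(z<.1)]; print("pins-ish",len(pin))
    for u,v in ([(298,285),(338,297),(377,308)] if n=="top" else []):
        s=np.s_[v-12:v+13,u-12:u+13]; p=W[s][(z[s]>.055)&(z[s]<.07)]; print("tongue",len(p),p.mean(0).round(4),p.min(0).round(4),p.max(0).round(4))
E
```

```text
top bench 0.0016335042627826368
309 255 101 [0.5786 0.0382 0.0778] [0.569  0.0375] [0.0742 0.0809]
346 267 106 [ 0.5533 -0.0478  0.0776] [ 0.5439 -0.047 ] [0.074  0.0807]
384 278 108 [ 0.5271 -0.1337  0.0772] [ 0.5189 -0.134 ] [0.0729 0.0805]
yaw -16.278094833582372 len 0.17866936915616893
pins-ish 2258
tongue 103 [0.5123 0.0573 0.0673] [0.4853 0.0449 0.062 ] [0.5378 0.0692 0.07  ]
tongue 86 [ 0.487  -0.0284  0.0674] [ 0.4615 -0.0396  0.0619] [ 0.5114 -0.0171  0.07  ]
tongue 90 [ 0.462  -0.115   0.0669] [ 0.4357 -0.1281  0.0609] [ 0.4874 -0.1033  0.07  ]
side bench -0.0002443795893395939
334 262 122 [0.5798 0.0443 0.0759] [0.5801 0.0423] [0.0735 0.0779]
362 238 110 [ 0.5547 -0.0419  0.0753] [ 0.5434 -0.0417] [0.0724 0.0775]
388 215 98 [ 0.5302 -0.1282  0.0753] [ 0.53  -0.129] [0.0723 0.0776]
yaw -16.324443893132486 len 0.17853423688697279
pins-ish 4144
```

```bash
cat >> h.py <<'E'
from scipy.spatial.transform import Rotation as R
def delta(r,p,rpy):
    s=r.get_state(); A=R.from_euler("xyz",s["eef_rot"],degrees=True)
    d=A.inv().apply(np.array(p)-s["tcp_pos"]); w=(A.inv()*R.from_euler("xyz",rpy,degrees=True)).as_rotvec(degrees=True)
    print(d.round(4).tolist(),w.round(2).tolist())
E
python3 -c "
from plant import r;from h import *
delta(r,[.5792,.041,.13],[180,0,163.7])"
P='[-0.567,0.55,0.02,0,0,32.7]'; python3 drive.py '[[-0.567,0.55,0.02,0,0,32.7],[-0.567,0.55,0.02,0,0,32.7],[-0.567,0.55,0.02,0,0,32.7],[-0.567,0.55,0.02,0,0,32.7],[-0.567,0.55,0.02,0,0,32.7],[-0.567,0.55,0.02,0,0,32.7],[-0.567,0.55,0.02,0,0,32.7],[-0.567,0.55,0.02,0,0,32.7],[-0.567,0.55,0.02,0,0,32.7],[-0.567,0.55,0.02,0,0,32.7],[-0.567,0.55,0.02,0,0,32.7],[-0.567,0.55,0.02,0,0,32.7]]'
python3 -c "
from plant import r;from h import *
delta(r,[.5792,.041,.2],[180,0,163.7])"
```

```text
time_s: 1.1
tcp_pos: [0.4338, -0.2159, 0.2141]
eef_rot: [180.0, 0.0, 163.7]
contact_force: [1.1, 0.2, 1.6]
gripper_width: 0.0877
gripper_force: 0.0
[-0.0676, 0.2873, 0.0142] [0.01, 0.01, 0.03]
```

```bash
python3 drive.py '[[-0.067,0.287,0,0,0,0],[-0.067,0.287,0,0,0,0],[-0.067,0.287,0,0,0,0],[-0.067,0.287,0,0,0,0],[-0.067,0.287,0,0,0,0],[-0.067,0.287,0,0,0,0],[-0.067,0.287,0,0,0,0],[-0.067,0.287,0,0,0,0],[-0.067,0.287,0,0,0,0],[-0.067,0.287,0,0,0,0]]' 0
python3 - <<'E'
from plant import r
import cv2,numpy as np
c=r.capture("wrist"); cv2.imwrite("pics/w1.png",c["frame"][:,:,::-1]); np.savez("w1.npz",**c)
s=r.get_state();print(s["tcp_pos"],s["gripper_width"],c["cam_to_world"].round(3).tolist())
E
```

```text
time_s: 1.93
tcp_pos: [0.5777, 0.0389, 0.2134]
eef_rot: [-179.9, -0.1, 163.8]
contact_force: [0.1, -0.1, 0.4]
gripper_width: 0.0265
gripper_force: 0.0
[0.57749948 0.03826389 0.21368386] 0.02247825346598536 [[0.279, 0.931, 0.236, 0.515], [0.96, -0.271, -0.07, 0.058], [-0.001, 0.246, -0.969, 0.371], [0.0, 0.0, 0.0, 1.0]]
```

View pics/w1.png

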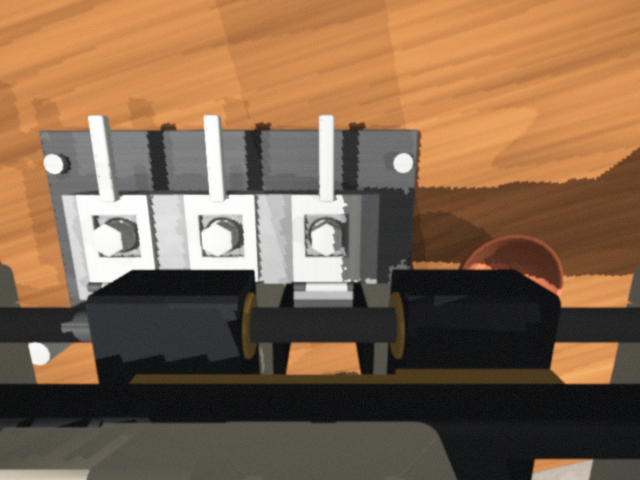

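The wrist view has the tongues running straight up the picture, so the yaw is right. The heads are at (108,238), (219,236) and (323,236).

```bash
python3 - <<'E'
import numpy as np
from h import *
from plant import r
c=np.load("w1.npz"); W=cloud(c); z=W[...,2]
a=np.radians(-16.3); B=np.array([[np.cos(a),np.sin(a)],[-np.sin(a),np.cos(a)]]) # world->block
for u,v in [(108,238),(219,236),(323,236)]:
    s=np.s_[v-22:v+23,u-24:u+25]; p=W[s][(z[s]>.071)&(z[s]<.083)]; p=p[abs(p[:,2]-np.median(p[:,2]))<.002]
    q=p[:,:2]@B.T; m=(q.min(0)+q.max(0))/2
    print(len(p),np.median(p,0).round(4),(B.T@m).round(4),np.ptp(q,axis=0).round(4))
for u,v in [(100,145),(213,145),(327,145)]:
    s=np.s_[v-22:v+23,u-20:u+21]; p=W[s][(z[s]>.06)&(z[s]<.074)]; print("tongue",len(p),np.median(p,0).round(4))
delta(r,[.5795,.041,.095],[180,0,163.7])
E
```

```text
731 [ 0.5308 -0.1312  0.0759] [ 0.5309 -0.132 ] [0.0268 0.0249]
718 [ 0.5556 -0.0454  0.0759] [ 0.5559 -0.0459] [0.027  0.0244]
707 [0.5803 0.0404 0.0759] [0.5806 0.0406] [0.0261 0.023 ]
tongue 839 [ 0.4586 -0.1096  0.0663]
tongue 742 [ 0.4836 -0.0242  0.0664]
tongue 675 [0.5087 0.0614 0.0665]
[-0.0013, 0.0033, 0.1187] [-0.04, -0.06, 0.02]
```

```bash
python3 drive.py '[[-0.002,0.003,0.04,0,0,0],[-0.002,0.003,0.08,0,0,0],[-0.002,0.003,0.11,0,0,0],[-0.002,0.003,0.127,0,0,0],[-0.002,0.003,0.127,0,0,0],[-0.002,0.003,0.127,0,0,0],[-0.002,0.003,0.127,0,0,0]]' 0
python3 drive.py '[[0,0,0.003,0,0,0],[0,0,0.006,0,0,0],[0,0,0.009,0,0,0],[0,0,0.010,0,0,0],[0,0,0.010,0,0,0]]'
```

```text
time_s: 2.57
tcp_pos: [0.5818, 0.0406, 0.0889]
eef_rot: [179.9, 0.1, 163.7]
contact_force: [0.9, 0.1, 0.6]
gripper_width: 0.0004
gripper_force: 0.0
time_s: 2.98
tcp_pos: [0.581, 0.0412, 0.0771]
eef_rot: [180.0, 0.0, 163.7]
contact_force: [0.3, 0.4, 0.3]
gripper_width: 0.0007
gripper_force: 0.0
```

```bash
python3 drive.py '[[0,0,0.002,0,0,0],[0,0,0.004,0,0,0],[0,0,0.004,0,0,0]]'
```

```text
time_s: 3.23
tcp_pos: [0.5815, 0.0413, 0.0768]
eef_rot: [180.0, 0.1, 163.8]
contact_force: [-11.7, 0.7, 30.4]
gripper_width: 0.0003
gripper_force: 15.0
```

Left bolt tapped with 30 N and it held, so it is sound. Next is the middle one.

```bash
python3 drive.py '[[0,0,-0.015,0,0,0],[0,-0.03,-0.015,0,0,0],[0,-0.06,-0.015,0,0,0],[0,-0.09,-0.015,0,0,0],[0,-0.09,-0.015,0,0,0],[0,-0.09,-0.015,0,0,0],[0,-0.09,-0.008,0,0,0],[0,-0.09,-0.004,0,0,0],[0,-0.09,-0.002,0,0,0],[0,-0.09,-0.001,0,0,0],[0,-0.09,-0.001,0,0,0]]'
```

```text
time_s: 4.15
tcp_pos: [0.5557, -0.0447, 0.0735]
eef_rot: [-180.0, -0.0, 163.8]
contact_force: [0.0, 0.6, 0.1]
gripper_width: 0.0006
gripper_force: 0.0
```

```bash
python3 drive.py '[[0,0,0.003,0,0,0],[0,0,0.006,0,0,0],[0,0,0.008,0,0,0],[0,0,0.008,0,0,0]]'
```

```text
time_s: 4.48
tcp_pos: [0.556, -0.0449, 0.067]
eef_rot: [180.0, 0.0, 163.8]
contact_force: [-2.7, 2.2, 10.5]
gripper_width: 0.0002
gripper_force: 5.2
```

The middle bolt sank to 67 mm and stopped there with 10.5 N on it. Now the right one.

```bash
python3 drive.py '[[0,0,-0.025,0,0,0],[0,-0.03,-0.025,0,0,0],[0,-0.06,-0.025,0,0,0],[0,-0.09,-0.025,0,0,0],[0,-0.09,-0.025,0,0,0],[0,-0.09,-0.019,0,0,0],[0,-0.09,-0.014,0,0,0],[0,-0.09,-0.011,0,0,0],[0,-0.09,-0.008,0,0,0],[0,-0.09,-0.008,0,0,0]]'
```

```text
time_s: 5.32
tcp_pos: [0.5307, -0.1313, 0.0768]
eef_rot: [-179.9, 0.0, 163.9]
contact_force: [-11.8, 1.5, 31.0]
gripper_width: 0.0006
gripper_force: 15.9
```

```bash
python3 drive.py '[[0,0,-0.04,0,0,0],[0,0,-0.05,0,0,0],[0.035,0.04,-0.05,0,0,0],[0.06,0.07,-0.05,0,0,0],[0.076,0.09,-0.05,0,0,0],[0.076,0.09,-0.05,0,0,0],[0.076,0.09,-0.05,0,0,0],[0.076,0.09,-0.05,0,0,0]]' 0.045
python3 - <<'E'
from plant import r
from h import *
import cv2
c=r.capture("wrist"); cv2.imwrite("pics/w2.png",c["frame"][:,:,::-1])
print(r.get_state()["gripper_width"]); delta(r,[.483,-.0241,.0437],[180,0,163.7])
E
```

```text
time_s: 5.98
tcp_pos: [0.4832, -0.0231, 0.1241]
eef_rot: [180.0, 0.0, 163.9]
contact_force: [0.0, 0.0, -1.0]
gripper_width: 0.0436
gripper_force: 0.0
0.044850039617075795
[0.0001, -0.0004, 0.0803] [-0.0, 0.0, 0.08]
```

View pics/w2.png

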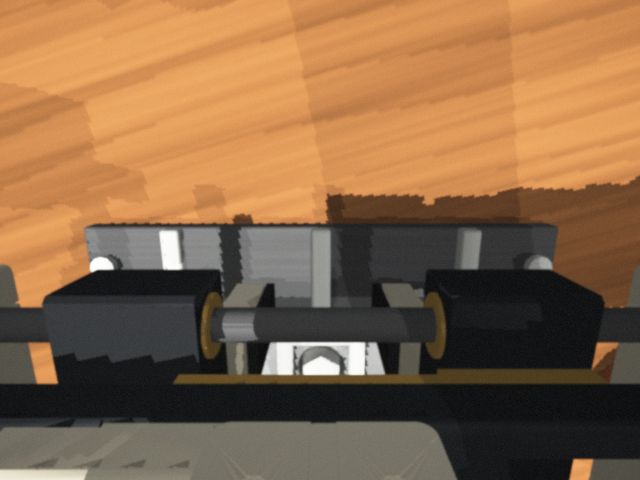

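The middle tongue, at (321,265), is centred between the fingers at (245,330) and (400,330). Now I'll descend and grip it.

```bash
python3 drive.py '[[0,0,0.03,0,0,0],[0,0,0.06,0,0,0],[0,0,0.08,0,0,0],[0,0,0.08,0,0,0],[0,0,0.08,0,0,0]]'
python3 drive.py '[[0,0,0,0,0,0],[0,0,0,0,0,0],[0,0,0,0,0,0],[0,0,0,0,0,0],[0,0,0,0,0,0],[0,0,0,0,0,0]]' 0 15
```

```text
time_s: 6.45
tcp_pos: [0.4825, -0.025, 0.0433]
eef_rot: [-179.9, -0.1, 163.7]
contact_force: [0.7, 0.2, 0.9]
gripper_width: 0.0452
gripper_force: 0.0
time_s: 6.95
tcp_pos: [0.4828, -0.0245, 0.0447]
eef_rot: [-180.0, 0.0, 163.8]
contact_force: [3.9, -8.7, 3.5]
gripper_width: 0.012
gripper_force: 15.0
```

```bash
python3 drive.py '[[-0.001,0,-0.009,0,0,0],[-0.002,0,-0.018,0,0,0],[-0.0035,0,-0.027,0,0,0],[-0.0063,0,-0.036,0,0,0],[-0.0063,0,-0.036,0,0,0]]'
```

```text
time_s: 7.37
tcp_pos: [0.4888, -0.0263, 0.0818]
eef_rot: [-180.0, 0.0, 163.7]
contact_force: [-0.6, -4.7, -2.2]
gripper_width: 0.0115
gripper_force: 15.0
```

```bash
python3 drive.py '[[-0.0035,0,-0.0085,0,0,0],[-0.0072,0,-0.017,0,0,0],[-0.012,0,-0.025,0,0,0],[-0.0167,0,-0.0325,0,0,0],[-0.0225,0,-0.0395,0,0,0],[-0.0285,0,-0.0465,0,0,0],[-0.035,0,-0.0525,0,0,0],[-0.042,0,-0.0585,0,0,0],[-0.052,0,-0.0655,0,0,0],[-0.052,0,-0.0655,0,0,0],[-0.052,0,-0.0655,0,0,0]]'
python3 - <<'E'
from plant import r
import cv2,numpy as np
f=r.capture("side"); cv2.imwrite("pics/s2.png",cv2.resize(f["frame"][120:360,200:520,::-1],(800,600)))
print(r.get_state()["contact_force"])
E
```

```text
time_s: 8.28
tcp_pos: [0.54, -0.041, 0.147]
eef_rot: [-180.0, 0.1, 163.7]
contact_force: [-2.6, -5.9, 3.3]
gripper_width: 0.012
gripper_force: 15.0
[-1.6189016  -6.35505346  1.44856881]
```

View pics/s2.png

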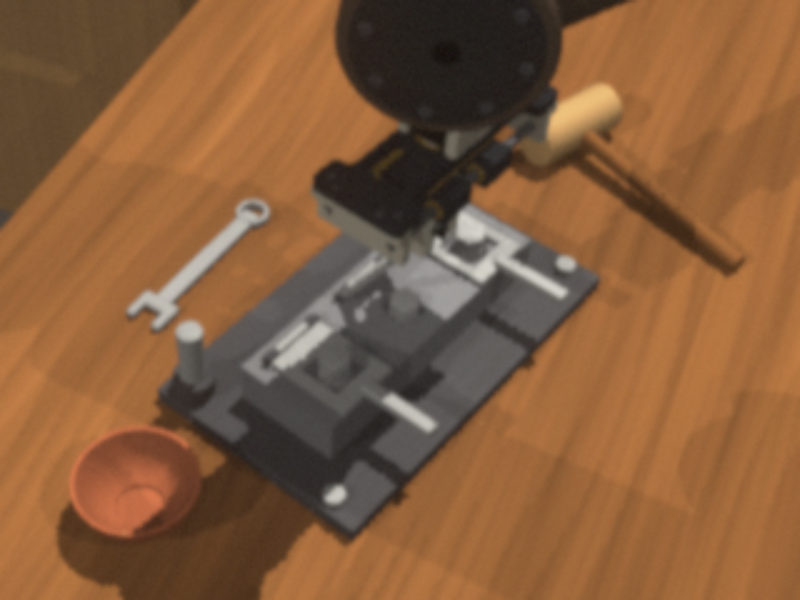

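The middle plate is up in the fingers, with its bolt bare at (400,305). The left plate at (330,370) and the right plate at (490,245) are shut, and the bowl, mallet and spanner are untouched. I'll let it settle, then hand in.

```bash
python3 drive.py '[[0,0,0,0,0,0],[0,0,0,0,0,0],[0,0,0,0,0,0],[0,0,0,0,0,0],[0,0,0,0,0,0],[0,0,0,0,0,0]]'
python3 -c "
from plant import r
print(r.close_job())"
```

```text
time_s: 8.83
tcp_pos: [0.5399, -0.041, 0.147]
eef_rot: [-180.0, 0.1, 163.8]
contact_force: [-0.9, -7.3, 1.7]
gripper_width: 0.0117
gripper_force: 15.0
the job is handed in; nothing more can be done
None
```

I tapped all three bolts from left to right, the middle one sank, and I handed the job in at 8.8 s with its plate held about 1.0 rad open, the other two shut and the bystanders untouched; the hand-in call gave no verdict.

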